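# Shut down the snack warmer

## Task

Shut the snack warmer down for the night. First turn its dial fully anticlockwise, as far as its stop (off); only then pile the two loose trays squarely on the tray that already stands on the hot plate, setting each down gently, not dropping it, so that all three form one straight stack there. Leave the other things on the table where they are.

Things in the scene. Friction and masses are not known exactly. Their poses are not given: they have to be found in the camera images.
- hotplate (a point): Centre of the level dark hot plate (200 x 154 mm, 85 mm above the table) on the left of the warmer, on its surface. x points to the back of the warmer, y to its left, z up. The warmer, a white box 220 mm deep and 300 mm wide, fixed to the table, spans y -215 to +85 mm. On its right is a console, 130 mm wide, whose steel panel slopes 25 degrees down towards -x.
- dial (a joint): Angle of the warmer's black dial, in rad: 0 = off, fully anticlockwise (seen looking onto the panel), at its hard end stop; it grows clockwise to a second hard stop at 4.5. The dial is stiff (about 0.1 N m) and stays where it is left. Off means within 0.05 rad of the stop.
- dial_grip (a point): On the dial's axis, mid panel, 150 mm right of the hotplate point, 37 mm out from its face; turns with the dial. z: out along the axis (25 degrees from vertical, leaning to -x). x: along the grip bar (42 x 14 mm, from 24 mm below to 7 mm above this point), white pointer at -x. Below the bar: a 44 mm disc. At off the pointer points straight down the slope, at the longest scale mark.
- tray_base: Shallow open aluminium tray, 110 mm (x) by 64 mm (y) outside, 18 mm high, walls and floor 4 mm, 0.2 kg, that stands on the hot plate from the start. Origin at the centre of its underside, z up.
- tray_a: Loose tray on the table, the same as tray_base: 110 x 64 x 18 mm, origin at the centre of its underside, x along its length. The trays do not nest: each one's floor rests on the rim of the one below (18 mm a layer).
- tray_b: The other loose tray on the table, the same as tray_a.
- jar: Bystander: small glass jar with a yellow lid, 72 mm diameter, 75 mm high; origin under its centre.
- sugar_cake: Bystander: brown bowl-shaped palm sugar cake, 82 mm diameter, 44 mm high; origin under its centre.
- sugar_cake2: Bystander: a second such sugar cake; origin under its centre.
- bowl: Bystander: white bowl, 110 mm diameter, 45 mm high; origin under its centre.
- calculator: Bystander: desk calculator, 140 x 90 x 18 mm, lying flat; origin under its centre.
- tin: Bystander: steel tin, 80 mm diameter, 70 mm high; origin under its centre.
There are look-alikes about, which are no part of the job. What is shaped like the tray_b but green is not meant.

How it is judged:
By the outcome, as a careful person would: the job done as asked, in the order asked, and still so for the second after the job is handed in, with the robot touching nothing.
It also fails if it takes over 72 s, if anything falls off the work surface, if the arm or the gripper's body presses on something with over 40 N, if the wrist force passes 120 N, or if a joint passes its speed limit or range.

## Robot

A 6-joint arm with a two-finger parallel gripper is mounted at the origin on the work surface. World frame = base frame: x ahead of the robot, y to its left, z up, the work surface at z = 0. Lengths are in m, angles in rad, forces in N, time in s.
With the tool pointing down it reaches from about 0.3 to 0.875 m from the base axis. Payload 6.4 kg.
Tool frame: the origin (TCP) lies midway between the tips of the shut fingers; the grasp point (between the pads) lies 19 mm behind it; z points along the fingers, y is the line along which they close (so a half turn about z gives the same grasp; the last joint's range is limited). The gripper opens to 85 mm and grips with 20 to 120 N. Pads are 22 mm wide; open, the fingers measure 114 mm over their backs; the gripper's body (76 mm by 85 mm) begins 54 mm behind the grasp point. The pads swing forward as they close: fully open they stand 13 mm farther back than shut.
Start: joints at [1.104, 0.181, 1.607, -0, 1.354, -0.206], TCP at [0.148, 0.556, 0.231] pointing down, gripper open.
Joint ranges: [-2.99, 2.99], [-0.89, 2.07], [0.3, 2.58], [-1.14, 4.28], [0, 2.63], [-3.12, 3.12]. Speed limits (rad/s): [2.57, 2.57, 3.01, 3.14, 3.14, 3.14].

## Interface

Orientations are given as a unit quaternion [w, x, y, z].
In Python, from bench import get_obs, camera, hand_in gives the robot as it stands.
- The arm moves only by the tool carry_out, never from a script. Its argument "plan" is a list that holds one entry, the list of rows, each a list of 7 numbers: the shift along the world's x, y, z in m, then the turn, a rotation vector about the world's x, y, z in rad, then the opening, from 0 (shut) to 1 (fully open). In form: [[[x, y, z, rx, ry, rz, hand], ...]]. A call has exactly 5 rows; each row is the pose to reach, as a shift and turn from the pose commanded when the call began; what a row does not reach only later rows make up. A row lasts 1/12 s, in which the tool goes at most 41.7 mm and 7.16 degrees, less where a joint would pass 70% of its speed; a pose out of reach is approached as far as the arm can. A call with a gripper value outside its range is refused whole. The fingers move at their own pace and stop on an object; the grip force is fixed at half the most. Time passes only in rows, so rows that repeat a pose let the fingers close, or fill a call up. It gives the time, the measured TCP pose, the force, the opening and the grip force at its end, in the units of the state.
- get_obs(): the state, without advancing time (a new reading comes with each control period).
- camera(name): name is "side" or "top" or "wrist"; returns a dict with "pixels" (480x640x3 uint8, red, green, blue), "z_map" (480x640 float32, m along the optical axis (not along the pixel's ray), 0 where there is no reading), "camera_matrix" (3x3 intrinsics, pixels), "cam_to_world" (4x4, takes a point from camera to world coordinates). Camera axes: x right, y up, looking along -z (the intrinsics and any distortion apply to the point x, -y, -z); pixel columns grow to the right and rows downward; lengths in m; the calibration is good to about 2 mm. A picture is of the moment at which its call begins.
- hand_in(): hands the job in; it is judged then, once.
The state is a dict: "time_s": time; "q": joint angles; "dq": joint speeds; "joint_efforts": joint torques, N m; "eef_pos": TCP position; "eef_rot": TCP orientation; "wrist_force": force on the tool from outside, world axes, zero at the start; "torque": the same for the moment, N m; "opening": opening from 0.0 (shut) to 1.0 (fully open); "grasp_force": force on a finger pad.
Only numpy, scipy, OpenCV 4.12 (cv2) and the standard library are available. Lean on these libraries where they do the work, as an engineer would, in place of code of your own. Each camera call takes 0.05 s, during which the arm holds its last target. There are 200 camera calls.

## Working session

There is one attempt and no reset: what is moved stays moved. The work goes in short steps, Python scripts to look and compute and a tool call to move; the robot and the scene stay as the last step left them, time stands still between calls to the robot, and variables do not carry over. Pictures are saved under pics/ and viewed, at most 10 in all, crops included, and the job is handed in when it is done.

Besides the shell and the picture viewer there is one more tool, called after ">>>" by a JSON object that holds its "fn" and its "kwargs", one argument or row to a line. carry_out: Moves the arm, as the interface text tells. Its arguments: {"type":"object","properties":{"plan":{"type":"array","items":{"type":"array","items":{"type":"array","items":{"type":"number"}}}}},"required":["plan"]}

```bash
mkdir -p pics; ls; cat > h.py <<'E'
import numpy as np, cv2
from bench import get_obs, camera, hand_in
def pts(c):
    K=c["camera_matrix"];z=c["z_map"];v,u=np.mgrid[0:480,0:640]
    P=np.stack([(u-K[0,2])/K[0,0]*z,-(v-K[1,2])/K[1,1]*z,-z,np.ones_like(z)],-1)
    return (P@np.array(c["cam_to_world"]).T)[...,:3]
def save(c,n): cv2.imwrite(f"pics/{n}.png",c["pixels"][...,::-1])
E
python3 - <<'E'
from h import *
o=get_obs();print(o)
for n in("top","side"):
    c=camera(n);save(c,n+"0");np.savez(n+"0.npz",P=pts(c),**c);print(np.round(c["cam_to_world"],3).tolist(),c["camera_matrix"].tolist())
E
```

```text
pics
{'time_s': 0.0, 'q': array([ 1.10369159e+00,  1.81524837e-01,  1.60799681e+00, -1.23654827e-05,
        1.35379772e+00, -2.06317996e-01]), 'dq': array([ 0.00022062,  0.00116296, -0.00065852, -0.00013792, -0.00121255,
        0.00056079]), 'joint_efforts': array([ 2.51001045e-03, -4.44848907e+01, -3.51355219e+01,  4.57460067e-05,
        8.70056654e-03,  2.16263163e-05]), 'eef_pos': array([0.14800426, 0.55506078, 0.23039868]), 'eef_rot': array([-2.79541864e-04,  1.30022809e-01,  9.91510627e-01, -8.16868826e-04]), 'wrist_force': array([-0.99017778,  0.14263648,  0.0846818 ]), 'torque': array([-0.03126331, -0.03052629,  0.01043176]), 'grasp_force': 0.0, 'opening': 0.9956554372032925}
[[0.005, 0.988, -0.157, 0.369], [-1.0, 0.002, -0.019, -0.021], [-0.018, 0.157, 0.987, 1.129], [0.0, 0.0, 0.0, 1.0]] [[458.4507006732823, 0.0, 319.708875479254], [0.0, 458.4507006732823, 237.7225010760375], [0.0, 0.0, 1.0]]
[[0.905, 0.325, -0.274, 0.147], [-0.425, 0.705, -0.567, -0.799], [0.009, 0.63, 0.776, 1.161], [0.0, 0.0, 0.0, 1.0]] [[475.1977075950449, 0.0, 315.34471680355625], [0.0, 475.1977075950449, 234.99254634144756], [0.0, 0.0, 1.0]]
```

View pics/top0.png

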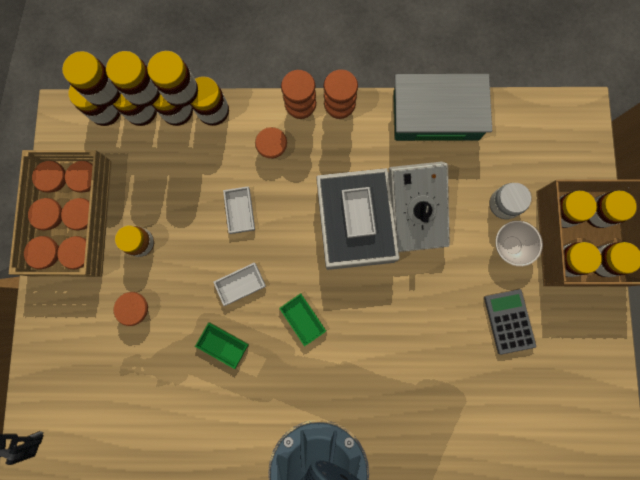

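View pics/side0.png

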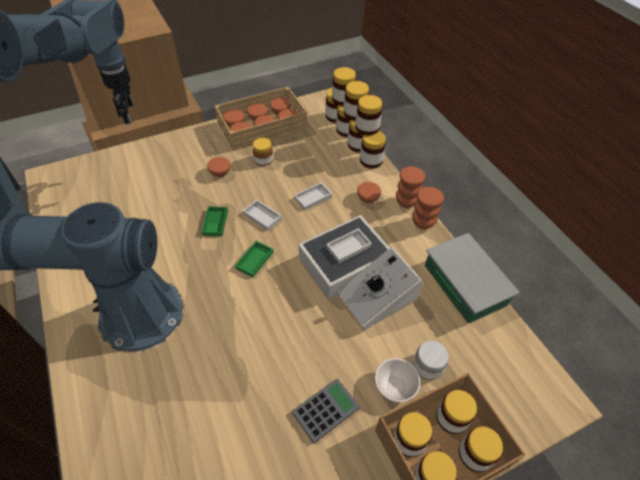

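The top view shows the loose trays at (239,210) and (240,285), the base tray on the plate at (359,212), and the dial at (423,211). The green look-alikes are at (222,346) and (303,320).

```bash
cat >> h.py <<'E'
def tray(P,im,box,zr):
    """centre, yaw of long side, size from rim points in the height band zr"""
    m=np.zeros(im.shape[:2],bool);u0,v0,u1,v1=box;m[v0:v1,u0:u1]=1
    g=im.astype(int);m&=(P[...,2]>zr[0])&(P[...,2]<zr[1])&(g.max(-1)-g.min(-1)<40)&(g.min(-1)>90)
    n,l,s,_=cv2.connectedComponentsWithStats(m.astype(np.uint8));m=l==1+np.argmax(s[1:,4])
    return rect(P[m])+(P[m][:,2].max().round(4),m.sum())
def rect(p):
    p=p[:,:2];r=cv2.minAreaRect((p*1000).astype(np.float32));b=cv2.boxPoints(r)/1000
    e=b[1]-b[0];f=b[2]-b[1];L=e if np.hypot(*e)>np.hypot(*f) else f
    a=np.arctan2(L[1],L[0]);a=(a+np.pi/2)%np.pi-np.pi/2
    return b.mean(0).round(4),round(float(np.degrees(a)),2),np.round(r[1],1)
E
python3 - <<'E'
from h import *
d=np.load("top0.npz");P=d["P"];im=d["pixels"]
for n,b,zr in(("a",(215,175,265,245),(.010,.03)),("b",(205,255,275,315),(.010,.03)),("base",(335,180,382,245),(.096,.115))):print(n,*tray(P,im,b,zr))
g=im.astype(int)
m=np.zeros(im.shape[:2],bool);m[165:275,310:400]=1
pl=m&(g.max(-1)<90)&(P[...,2]>.07)&(P[...,2]<.095);print("plate",*rect(P[pl]),np.median(P[pl][:,2]))
wh=np.zeros_like(m);wh[150:280,305:460]=1;wh&=(P[...,2]>.03)&(P[...,2]<.12);print("warmer",*rect(P[wh]))
# panel fit
pa=np.zeros_like(m);pa[165:250,395:450]=1;q=P[pa&(g.min(-1)>90)];q=q[(q[:,2]>.02)]
A=np.c_[q[:,:2],np.ones(len(q))];
for _ in range(4):
    s=np.linalg.lstsq(A,q[:,2],rcond=None)[0];k=abs(A@s-q[:,2])<.004;A,q=A[k],q[k]
print("panel",s,len(q))
r=P[...,2]-(P[...,:2]@s[:2]+s[2]);k=pa&(r>.022)&(g.max(-1)<110);
print("bar top",rect(P[k]),P[k].mean(0),r[k].max(),k.sum())
cv2.imwrite("pics/dial.png",cv2.resize(im[160:260,310:455,::-1],None,fx=5,fy=5,interpolation=cv2.INTER_CUBIC))
E
```

```text
a [0.6187 0.2035] 9.1 [111.1  64.7] 0.0216 262
b [0.4334 0.1957] -64.48 [ 64.  110.6] 0.0238 268
base [ 0.5946 -0.0893] 6.89 [111.4  64.3] 0.1069 298
plate [ 0.5868 -0.0949] 6.13 [198.2 165.4] 0.08419377340640999
warmer [ 0.5941 -0.152 ] -83.8 [221. 300.]
panel [0.22419235 0.41715695 0.05551116] 312
bar top (array([ 0.5169, -0.1722], dtype=float32), -36.61, array([ 66.4, 416.9])) [ 0.62188928 -0.24761188  0.17183905] 0.9996277579442524 353
```

View pics/dial.png

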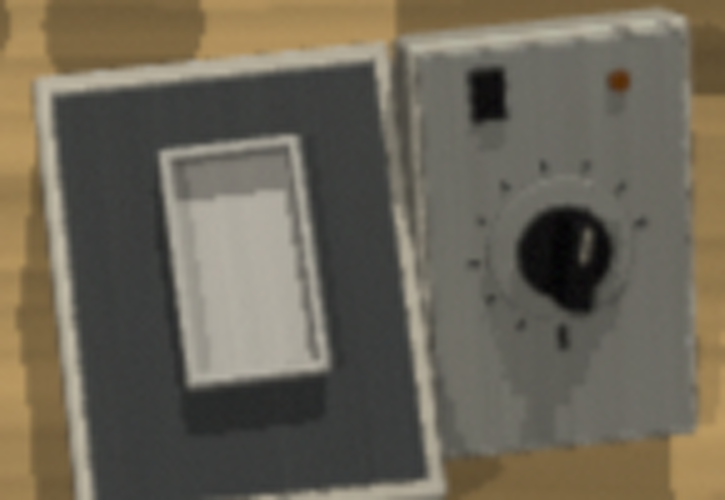

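The crop shows the dial's disc at (565,250) and the long off mark at (562,335). The bar's direction is unclear, so I'll check the heights and the side view.

```bash
python3 - <<'E'
from h import *
yaw=np.radians(6.3);c,s=np.cos(yaw),np.sin(yaw);H=np.array([.587,-.0874])
R=np.array([[c,-s],[s,c]])
Y=np.array([s,-c])  # right
out=[]
for n in("top0","side0"):
    d=np.load(n+".npz");P=d["P"];g=d["pixels"].astype(int)
    L=(P[...,:2]-H)@R   # warmer frame
    con=(L[...,1]<-.09)&(L[...,1]>-.21)&(abs(L[...,0])<.105)&(P[...,2]>.02)&(P[...,2]<.25)
    q=np.c_[L[con],P[con][:,2]]
    A=np.c_[q[:,0],np.ones(len(q))];t=np.tan(np.radians(25));z0=np.median(q[:,2]-t*q[:,0])
    f=q[abs(q[:,2]-t*q[:,0]-z0)<.006];print(n,"z0",z0,"slope",np.degrees(np.arctan(np.polyfit(f[:,0],f[:,2],1)[0])))
    h=(P[...,2]-t*L[...,0]-z0)*np.cos(np.radians(25))
    k=con&(h>.034)
    print("h max",h[con].max(),k.sum())
    # project in panel coordinates: u along slope up, v left
    C25,S25=np.cos(np.radians(25)),np.sin(np.radians(25))
    u=L[...,0]*C25+(P[...,2]-z0)*S25; v=L[...,1]
    for lo,hi in((.004,.02),(.034,.06)):
        k=con&(h>lo)&(h<hi);print(lo,"centre",np.round([u[k].mean(),v[k].mean()],4),rect(np.c_[u[k],v[k]]),k.sum())
    k=con&(h>.02)&(g.min(-1)>110)
    print("white",np.round(np.c_[u[k],v[k],h[k]],4)[:12].tolist())
im=np.load("side0.npz")["pixels"];cv2.imwrite("pics/dials.png",cv2.resize(im[215:330,300:425,::-1],None,fx=5,fy=5,interpolation=cv2.INTER_CUBIC))
E
```

```text
top0 z0 0.08715924881257303 slope 24.960978749001384
h max 0.048469349247372805 129
0.004 centre [ 0.0058 -0.1466] (array([-0.0014, -0.1538], dtype=float32), 4.31, array([184.8, 108.1])) 487
0.034 centre [ 0.0011 -0.1488] (array([-1.000e-04, -1.495e-01], dtype=float32), -7.07, array([14.8, 42.3])) 129
white []
side0 z0 0.08770214379608066 slope 24.997328987261806
h max 0.04882730270905309 94
0.004 centre [ 0.004 -0.156] (array([-0.0008, -0.1528], dtype=float32), 0.44, array([184.6, 113.3])) 367
0.034 centre [-0.0002 -0.1536] (array([-1.000e-04, -1.527e-01], dtype=float32), -8.71, array([14.2, 41.4])) 94
white [[-0.0697, -0.0903, 0.0259]]
```

View pics/dials.png

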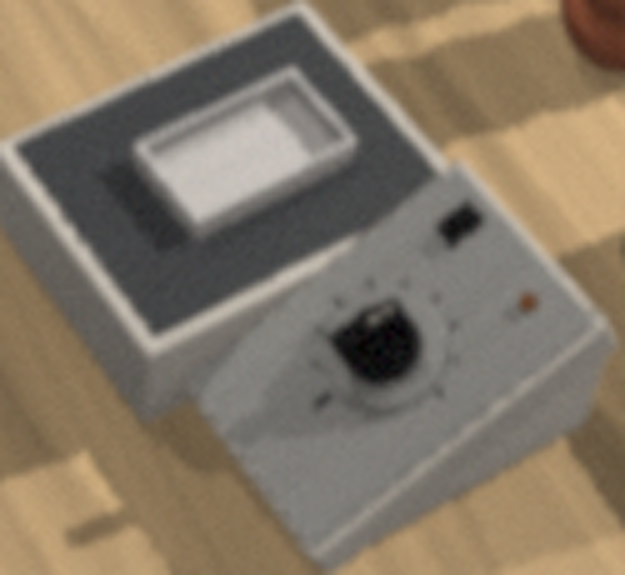

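The side view confirms it. The bar lies nearly along the slope with the white pointer upslope at (378,317), so the dial is at about 188°. Next I'll compute the grasp pose.

```bash
cat >> h.py <<'E'
from scipy.spatial.transform import Rotation as Ro
def rot(o): w,x,y,z=o["eef_rot"];return Ro.from_quat([x,y,z,w])
yaw=np.radians(6.3);c,s=np.cos(yaw),np.sin(yaw);a=np.radians(25)
U=np.array([np.cos(a)*c,np.cos(a)*s,np.sin(a)]);V=np.array([-s,c,0]);W=np.cross(U,V)
D=np.array([.6035,-.237,.0874])
def dial_pose(th,h):
    """bar dir th (rad, from U towards V), TCP h above panel; tool y opposite to bar-left"""
    y=-(-np.sin(th)*U+np.cos(th)*V);z=-W;x=np.cross(y,z)
    return D+h*W,Ro.from_matrix(np.c_[x,y,z])
def togo(o,p,R):
    return np.round(p-o["eef_pos"],4),np.round((R*rot(o).inv()).as_rotvec(),4)
E
python3 - <<'E'
from h import *
o=get_obs();print("W",W)
p,R=dial_pose(np.radians(-7.8),.10);print(p,togo(o,p,R))
# yaw part then tilt
best=min((np.linalg.norm((R*(Ro.from_rotvec([0,0,y])*rot(o)).inv()).as_rotvec()),y) for y in np.linspace(-3.1,-2.4,141));print(best)
print((R*(Ro.from_rotvec([0,0,-2.85])*rot(o)).inv()).as_rotvec())
E
```

```text
W [-0.42006605 -0.04637572  0.90630779]
[ 0.56149339 -0.24163757  0.17803078] (array([ 0.4135, -0.7967, -0.0525]), array([ 0.6338, -0.0068, -2.8431]))
(np.float64(0.4357957525719767), np.float64(-2.9050000000000002))
[ 0.05869763 -0.43187801 -0.05639405]
```

>>> {"fn": "carry_out", "kwargs": {
  "plan": [
    [[0.017,-0.032,0,0,0,-0.116,1],[0.034,-0.064,0,0,0,-0.232,1],[0.05,-0.096,0,0,0,-0.348,1],[0.066,-0.128,0,0,0,-0.464,1],[0.083,-0.16,0,0,0,-0.58,1]]
  ]
}}

```text
time_s: 0.52
eef_pos: [0.2312, 0.3939, 0.2308]
eef_rot: [-0.0, 0.41, 0.912, -0.0]
wrist_force: [1.0, -0.0, -0.0]
opening: 1.001
grasp_force: 0.0
```

>>> {"fn": "carry_out", "kwargs": {
  "plan": [
    [[0.017,-0.032,0,0,0,-0.116,1],[0.034,-0.064,0,0,0,-0.232,1],[0.05,-0.096,0,0,0,-0.348,1],[0.066,-0.128,0,0,0,-0.464,1],[0.083,-0.16,0,0,0,-0.58,1]]
  ]
}}

```text
time_s: 0.93
eef_pos: [0.3142, 0.234, 0.2311]
eef_rot: [-0.0, 0.654, 0.756, -0.0]
wrist_force: [1.2, 0.4, -0.3]
opening: 1.002
grasp_force: 0.0
```

>>> {"fn": "carry_out", "kwargs": {
  "plan": [
    [[0.017,-0.032,0,0,0,-0.116,1],[0.034,-0.064,0,0,0,-0.232,1],[0.05,-0.096,0,0,0,-0.348,1],[0.066,-0.128,0,0,0,-0.464,1],[0.083,-0.16,0,0,0,-0.58,1]]
  ]
}}

```text
time_s: 1.35
eef_pos: [0.3974, 0.0739, 0.2312]
eef_rot: [-0.0, 0.843, 0.537, 0.0]
wrist_force: [1.3, -0.2, -0.4]
opening: 0.998
grasp_force: 0.0
```

>>> {"fn": "carry_out", "kwargs": {
  "plan": [
    [[0.017,-0.032,0,0,0,-0.116,1],[0.034,-0.064,0,0,0,-0.232,1],[0.05,-0.096,0,0,0,-0.348,1],[0.066,-0.128,0,0,0,-0.464,1],[0.083,-0.16,0,0,0,-0.58,1]]
  ]
}}

```text
time_s: 1.77
eef_pos: [0.4804, -0.0861, 0.2309]
eef_rot: [-0.0, 0.962, 0.274, -0.0]
wrist_force: [1.1, 0.6, 1.6]
opening: 0.998
grasp_force: 0.0
```

>>> {"fn": "carry_out", "kwargs": {
  "plan": [
    [[0.017,-0.032,0,0,0,-0.116,1],[0.034,-0.064,0,0,0,-0.232,1],[0.05,-0.096,0,0,0,-0.348,1],[0.066,-0.128,0,0,0,-0.464,1],[0.083,-0.16,0,0,0,-0.58,1]]
  ]
}}

```text
time_s: 2.18
eef_pos: [0.5634, -0.246, 0.2306]
eef_rot: [-0.0, 1.0, -0.013, -0.001]
wrist_force: [0.4, 1.1, 0.9]
opening: 1.0
grasp_force: 0.0
```

>>> {"fn": "carry_out", "kwargs": {
  "plan": [
    [[0,0,0,0,-0.1,0,1],[0,0,0,0,-0.2,0,1],[0,0,0,0,-0.3,0,1],[0,0,0,0,-0.4,0,1],[0,0,0,0,-0.43,0,1]]
  ]
}}

```text
time_s: 2.6
eef_pos: [0.5614, -0.2438, 0.2293]
eef_rot: [-0.003, 0.977, -0.01, 0.214]
wrist_force: [-0.4, 0.5, 1.1]
opening: 0.999
grasp_force: 0.0
```

```bash
python3 - <<'E'
from h import *
c=camera("wrist");save(c,"w1");o=get_obs();print(o["time_s"],o["q"],o["eef_pos"])
p,R=dial_pose(np.radians(-7.8),.10);print(togo(o,p,R))
P=pts(c);h=(P-D)@W;u=(P-D)@U;v=(P-D)@V
k=(c["z_map"]>0)&(h>.036)&(h<.056)&(np.hypot(u,v)<.04);print(k.sum(),rect(np.c_[u[k],v[k]]) if k.sum() else 0,np.median(h[k]))
E
```

```text
2.65 [-0.76004267  0.02647553  1.84170539  0.35431795  0.98301113  0.67720829] [ 0.56107142 -0.24375873  0.22915374]
(array([ 0.0004,  0.0021, -0.0511]), array([ 0.047 , -0.003 ,  0.0052]))
1173 (array([-0.0024, -0.0007], dtype=float32), -8.37, array([14. , 41.4])) 0.0450954333458024
```

View pics/w1.png

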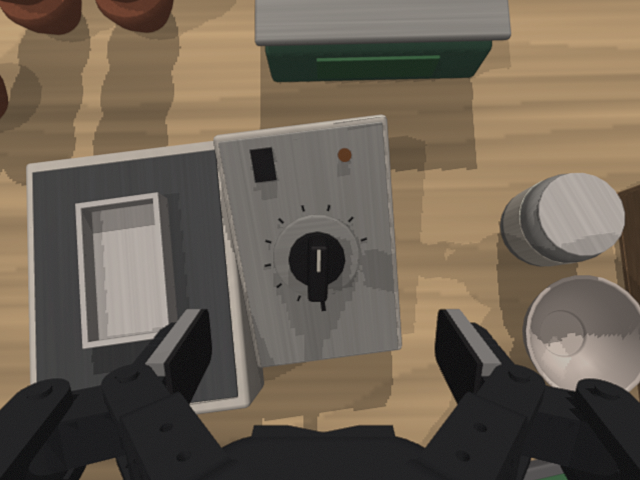

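The wrist view shows the dial at about (317,262), with a white mark on the bar at (318,248–272). I'll check which end of the bar it sits on.

```bash
python3 - <<'E'
from h import *
c=camera("wrist");P=pts(c);h=(P-D)@W;u=(P-D)@U;v=(P-D)@V;g=c["pixels"]
k=(h>.036)&(h<.056)&(np.hypot(u,v)<.04);w=k&(g.min(-1)>110)
print("bar u",u[k].min(),u[k].max(),"white",w.sum(),u[w].min(),u[w].max(),v[w].mean())
base=(P[...,2]>.099)&(P[...,2]<.11)&(g.min(-1)>90);base[:,:60]=0;base[:,185:]=0;base[350:]=0
print("tray base",rect(P[base]))
o=get_obs();p,R=dial_pose(np.radians(-8.2),.02);print(togo(o,p,R))
E
```

```text
bar u -0.023277697035304815 0.01827481452668299 white 52 0.0006840328524390732 0.014677347040814793 -0.0021403349868813733
tray base (array([ 0.5919, -0.0909], dtype=float32), 7.11, array([110.4,  65.7]))
(array([ 0.0335,  0.0062, -0.1244]), array([ 0.0504, -0.0051, -0.0009]))
```

>>> {"fn": "carry_out", "kwargs": {
  "plan": [
    [[0,0.001,-0.015,0.01,0,0,1],[0,0.001,-0.03,0.02,0,0,1],[0,0.002,-0.045,0.04,0,0,1],[0,0.0025,-0.052,0.05,0,0,0.6],[0,0.0025,-0.052,0.05,0,0,0.6]]
  ]
}}

```text
time_s: 3.12
eef_pos: [0.5623, -0.2408, 0.1756]
eef_rot: [-0.029, 0.977, -0.015, 0.211]
wrist_force: [-0.2, -0.4, 0.1]
opening: 0.75
grasp_force: 0.0
```

>>> {"fn": "carry_out", "kwargs": {
  "plan": [
    [[0.008,0.001,-0.018,0,0,0,0.6],[0.016,0.002,-0.036,0,0,0,0.6],[0.024,0.003,-0.054,0,0,0,0.6],[0.0325,0.0037,-0.0725,0,0,0,0.6],[0.0325,0.0037,-0.0725,0,0,0,0.6]]
  ]
}}

```text
time_s: 3.53
eef_pos: [0.5951, -0.2365, 0.1029]
eef_rot: [-0.028, 0.977, -0.015, 0.211]
wrist_force: [-1.4, 0.5, -1.2]
opening: 0.6
grasp_force: 0.0
```

>>> {"fn": "carry_out", "kwargs": {
  "plan": [
    [[0,0,0,0,0,0,0],[0,0,0,0,0,0,0],[0,0,0,0,0,0,0],[0,0,0,0,0,0,0],[0,0,0,0,0,0,0]]
  ]
}}

```text
time_s: 3.95
eef_pos: [0.5963, -0.2389, 0.1085]
eef_rot: [-0.026, 0.976, -0.015, 0.214]
wrist_force: [-2.4, 0.0, 5.2]
opening: 0.152
grasp_force: 60.7
```

```bash
python3 - <<'E'
from h import *
o=get_obs();print(o["time_s"],o["q"],o["eef_pos"],o["opening"],o["grasp_force"],o["wrist_force"],o["torque"])
R=rot(o).as_matrix();print("axis",-R[:,2],W,"h",(o["eef_pos"]-D)@W, (o["eef_pos"]-D)@U,(o["eef_pos"]-D)@V,"bar ang",np.degrees(np.arctan2(-(-R[:,1])@U,-R[:,1]@V)))
E
```

```text
3.95 [-0.72546618  0.26985852  1.84123276  0.45696212  0.78094188  0.58805052] [ 0.59628016 -0.2389399   0.10849814] 0.152444895937397 60.70511341094971 [-2.39075072  0.02082718  5.16374826] [0.0980601  0.23376673 0.03960642]
axis [-0.41866088 -0.04387135  0.90708234] [-0.42006605 -0.04637572  0.90630779] h 0.022244187016522823 0.0022196507488320425 -0.0011359238219183344 bar ang -7.988461120388086
```

>>> {"fn": "carry_out", "kwargs": {
  "plan": [
    [[-0.0015,-0.002,0.0035,0,0,0,0],[-0.0015,-0.002,0.0035,-0.065,-0.007,0.14,0],[-0.0015,-0.002,0.0035,-0.115,-0.0125,0.248,0],[-0.0015,-0.002,0.0035,-0.165,-0.018,0.356,0],[-0.0015,-0.002,0.0035,-0.21,-0.023,0.453,0]]
  ]
}}

```text
time_s: 4.37
eef_pos: [0.5948, -0.2375, 0.1089]
eef_rot: [0.026, 0.949, 0.23, 0.214]
wrist_force: [16.5, 7.0, -14.2]
opening: 0.146
grasp_force: 64.8
```

>>> {"fn": "carry_out", "kwargs": {
  "plan": [
    [[0,0,0,-0.052,-0.0057,0.1124,0],[0,0,0,-0.104,-0.0114,0.2248,0],[0,0,0,-0.156,-0.0171,0.3372,0],[0,0,0,-0.208,-0.0228,0.4496,0],[0,0,0,-0.26,-0.0285,0.562,0]]
  ]
}}

```text
time_s: 4.78
eef_pos: [0.5936, -0.2361, 0.1083]
eef_rot: [0.089, 0.834, 0.509, 0.195]
wrist_force: [6.2, 10.4, -7.7]
opening: 0.145
grasp_force: 66.1
```

```bash
cat >> h.py <<'E'
def dstat():
    o=get_obs();R=rot(o).as_matrix();y=-R[:,1];t=o["eef_pos"]-D
    print(round(o["time_s"],2),"q6",o["q"][5],"hUV",np.round([t@W,t@U,t@V],4),"bar",np.degrees(np.arctan2(-y@U,y@V)),"open",o["opening"],"F",o["wrist_force"].round(1),"T.W",o["torque"]@W,"axis err deg",np.degrees(np.arccos(-R[:,2]@W)))
E
python3 -c "from h import *;dstat()"
```

```text
4.78 q6 -0.5399014155779144 hUV [ 0.0231 -0.      0.002 ] bar 56.439618312227914 open 0.1450909282568332 F [ 6.2 10.4 -7.7] T.W -0.10237424374323854 axis err deg 0.3052627913305791
```

>>> {"fn": "carry_out", "kwargs": {
  "plan": [
    [[0,0,0,-0.052,-0.0057,0.1124,0],[0,0,0,-0.104,-0.0114,0.2248,0],[0,0,0,-0.156,-0.0171,0.3372,0],[0,0,0,-0.208,-0.0228,0.4496,0],[0,0,0,-0.26,-0.0285,0.562,0]]
  ]
}}

```text
time_s: 5.2
eef_pos: [0.5919, -0.2358, 0.1075]
eef_rot: [0.144, 0.639, 0.739, 0.159]
wrist_force: [-3.6, 9.7, -3.9]
opening: 0.147
grasp_force: 67.3
```

>>> {"fn": "carry_out", "kwargs": {
  "plan": [
    [[0,0,0,-0.052,-0.0057,0.1124,0],[0,0,0,-0.104,-0.0114,0.2248,0],[0,0,0,-0.156,-0.0171,0.3372,0],[0,0,0,-0.208,-0.0228,0.4496,0],[0,0,0,-0.26,-0.0285,0.562,0]]
  ]
}}

```text
time_s: 5.62
eef_pos: [0.5904, -0.2366, 0.1068]
eef_rot: [0.185, 0.383, 0.899, 0.107]
wrist_force: [-12.5, 5.8, -3.2]
opening: 0.15
grasp_force: 67.9
```

>>> {"fn": "carry_out", "kwargs": {
  "plan": [
    [[0,0,0,-0.052,-0.0057,0.1124,0],[0,0,0,-0.104,-0.0114,0.2248,0],[0,0,0,-0.156,-0.0171,0.3372,0],[0,0,0,-0.208,-0.0228,0.4496,0],[0,0,0,-0.26,-0.0285,0.562,0]]
  ]
}}

```text
time_s: 6.03
eef_pos: [0.5897, -0.2383, 0.1064]
eef_rot: [0.208, 0.09, 0.973, 0.046]
wrist_force: [-14.6, -0.7, -5.8]
opening: 0.151
grasp_force: 67.8
```

```bash
python3 -c "from h import *;dstat()"
```

```text
6.03 q6 -2.4081899708598846 hUV [ 0.023  -0.0045  0.0002] bar 163.0089150602278 open 0.15103812681542766 F [-14.6  -0.7  -5.8] T.W -0.11694022050656945 axis err deg 0.48126392241149685
```

>>> {"fn": "carry_out", "kwargs": {
  "plan": [
    [[0,0,0,-0.034,-0.0037,0.072,0],[0,0,0,-0.067,-0.0074,0.145,0],[0,0,0,-0.1,-0.011,0.217,0],[0,0,0,-0.134,-0.0148,0.29,0],[0,0,0,-0.143,-0.0158,0.308,0]]
  ]
}}

```text
time_s: 6.45
eef_pos: [0.5897, -0.2392, 0.1063]
eef_rot: [0.213, -0.073, 0.974, 0.01]
wrist_force: [-14.4, -3.7, -6.4]
opening: 0.149
grasp_force: 73.6
```

```bash
python3 -c "from h import *;dstat()"
```

```text
6.45 q6 -2.744918468433913 hUV [ 0.0231 -0.0046 -0.0007] bar -177.801807065461 open 0.14861067338209816 F [-14.4  -3.7  -6.4] T.W -1.3679389927552144 axis err deg 0.4373144083759617
```

>>> {"fn": "carry_out", "kwargs": {
  "plan": [
    [[0,0,0,0,0,0,0.6],[0,0,0,0,0,0,0.6],[0,0,0,0,0,0,0.6],[0,0,0,0,0,0,0.6],[-0.004,-0.0005,0.009,0,0,0,0.6]]
  ]
}}

```text
time_s: 6.87
eef_pos: [0.59, -0.2401, 0.1186]
eef_rot: [0.217, -0.072, 0.973, 0.009]
wrist_force: [-0.7, -1.0, -0.8]
opening: 0.597
grasp_force: 0.0
```

>>> {"fn": "carry_out", "kwargs": {
  "plan": [
    [[-0.01,-0.001,0.022,0,0,0,0.6],[-0.02,-0.002,0.044,0,0,0,0.8],[-0.03,-0.003,0.066,0,0,0,1],[-0.045,-0.005,0.1,0,0,0,1],[-0.055,-0.006,0.12,0,0,0,1]]
  ]
}}

```text
time_s: 7.28
eef_pos: [0.5351, -0.2474, 0.2435]
eef_rot: [0.219, -0.072, 0.973, 0.006]
wrist_force: [0.7, -0.4, 0.9]
opening: 1.003
grasp_force: 0.0
```

```bash
python3 - <<'E'
from h import *
c=camera("wrist");save(c,"w2");P=pts(c);h=(P-D)@W;u=(P-D)@U;v=(P-D)@V;g=c["pixels"]
k=(h>.036)&(h<.056)&(np.hypot(u,v)<.04);w=k&(g.min(-1)>110)
print("bar",rect(np.c_[u[k],v[k]]),k.sum(),"white",w.sum(),u[w].mean(),v[w].mean());dstat()
t=camera("top");np.savez("top1.npz",P=pts(t),**t)
P=pts(t);
for n,b,zr in(("a",(215,175,265,245),(.010,.03)),("b",(205,255,275,315),(.010,.03)),("base",(335,180,382,245),(.096,.115))):print(n,*tray(P,t["pixels"],b,zr))
o=get_obs();print(o["eef_pos"],rot(o).as_matrix().round(3).tolist())
E
```

```text
bar (array([-0.0039, -0.0011], dtype=float32), -0.13, array([14. , 41.3])) 1066 white 58 -0.013921894691619 -0.0007840407668963949
7.33 q6 -2.7037406210164305 hUV [ 0.1741  0.0055 -0.0044] bar -177.64431990489814 open 1.002852268693812 F [ 1.9 -1.5  4. ] T.W -0.010107293164822529 axis err deg 0.6218952692507627
a [0.6179 0.203 ] 9.7 [109.8  64.9] 0.0237 266
b [0.4335 0.1957] -64.4 [ 63.6 110.5] 0.0222 261
base [ 0.5945 -0.0895] 6.95 [111.2  64.2] 0.1077 293
[ 0.5361928  -0.24878544  0.24544649] [[-0.892, -0.143, 0.428], [-0.139, 0.989, 0.04], [-0.429, -0.024, -0.903]]
```

View pics/w2.png

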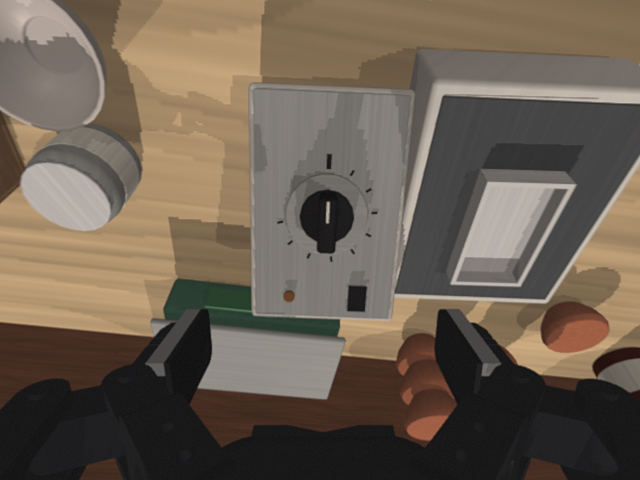

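The dial is off: the pointer is on the long mark, with the pointer at (328,212) and the mark at (329,160), and the stop torque was felt. Next I'll move to tray A.

>>> {"fn": "carry_out", "kwargs": {
  "plan": [
    [[0.005,0.03,0,0,0.09,0,1],[0.01,0.06,0,0,0.18,0,1],[0.015,0.09,0,0,0.27,0,1],[0.02,0.12,0,0,0.36,0,1],[0.027,0.15,0,0,0.44,0,1]]
  ]
}}

```text
time_s: 7.8
eef_pos: [0.5624, -0.0954, 0.24]
eef_rot: [-0.002, -0.068, 0.997, 0.023]
wrist_force: [0.5, -0.5, -0.1]
opening: 0.999
grasp_force: 0.0
```

>>> {"fn": "carry_out", "kwargs": {
  "plan": [
    [[0.005,0.03,0,0,0,0,1],[0.01,0.06,0,0,0,0,1],[0.015,0.09,0,0,0,0,1],[0.02,0.12,0,0,0,0,1],[0.027,0.15,0,0,0,0,1]]
  ]
}}

```text
time_s: 8.22
eef_pos: [0.5889, 0.0552, 0.2388]
eef_rot: [-0.001, -0.069, 0.997, 0.024]
wrist_force: [0.2, -0.3, -0.5]
opening: 0.998
grasp_force: 0.0
```

>>> {"fn": "carry_out", "kwargs": {
  "plan": [
    [[0.005,0.03,-0.02,0,0,0,1],[0.01,0.06,-0.04,0,0,0,1],[0.015,0.09,-0.06,0,0,0,1],[0.02,0.12,-0.08,0,0,0,1],[0.027,0.15,-0.1,0,0,0,1]]
  ]
}}

```text
time_s: 8.63
eef_pos: [0.6157, 0.2051, 0.1379]
eef_rot: [-0.001, -0.069, 0.997, 0.024]
wrist_force: [0.5, -0.6, 0.3]
opening: 1.0
grasp_force: 0.0
```

```bash
cat >> h.py <<'E'
def down(psi,deg=True):
    psi=np.radians(psi);y=np.array([np.cos(psi),np.sin(psi),0]);z=np.array([0,0,-1.]);return Ro.from_matrix(np.c_[np.cross(y,z),y,z])
def wtray(zr,near=None,r=.09):
    """tray seen by the wrist camera"""
    c=camera("wrist");P=pts(c);g=c["pixels"].astype(int);o=get_obs()
    q=o["eef_pos"][:2] if near is None else near
    m=(c["z_map"]>0)&(P[...,2]>zr[0])&(P[...,2]<zr[1])&(g.max(-1)-g.min(-1)<40)&(g.min(-1)>80)&(np.hypot(P[...,0]-q[0],P[...,1]-q[1])<r)
    n,l,s,_=cv2.connectedComponentsWithStats(m.astype(np.uint8));m=l==1+np.argmax(s[1:,4])
    return c,rect(P[m])+(m.sum(),np.median(P[m][:,2]))
E
python3 - <<'E'
from h import *
o=get_obs();print(o["time_s"],o["q"],o["eef_pos"])
c,t=wtray((.012,.03));save(c,"w3");print(t)
print(togo(o,np.r_[t[0],.0],down(t[1]+90)),togo(o,np.r_[.618,.2033,.0],down(99.4)))
E
```

```text
8.6333 [ 0.11545421  0.42477183  1.49479822  0.05013151  1.22140913 -1.61018137] [0.61568725 0.20510611 0.13793184]
(array([0.6157, 0.2015], dtype=float32), 8.77, array([110.4,  63.9]), np.int64(2649), np.float64(0.0177586732727969))
(array([ 0.    , -0.0036, -0.1379]), array([-0.0469, -0.0048,  0.0154])) (array([ 0.0023, -0.0018, -0.1379]), array([-0.0468, -0.005 ,  0.0264]))
```

View pics/w3.png

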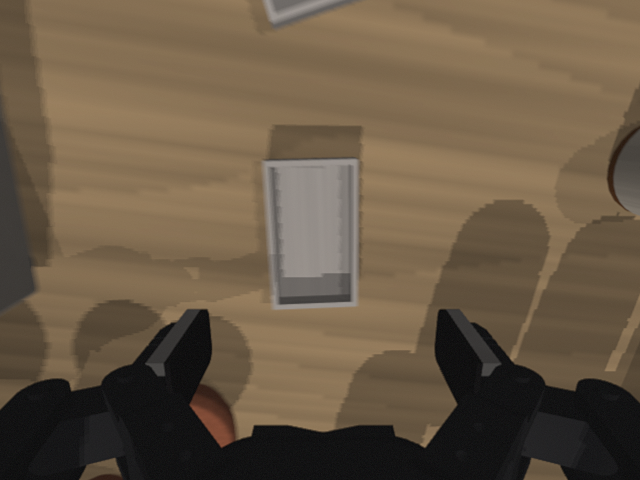

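The wrist view shows tray A centred at about (315,235). Its offset from the top-camera reading matches the base tray's, so I'm descending to grasp it.

>>> {"fn": "carry_out", "kwargs": {
  "plan": [
    [[0,-0.002,-0.03,-0.047,-0.005,0.015,1],[0,-0.0036,-0.06,-0.047,-0.005,0.015,1],[0,-0.0036,-0.08,-0.047,-0.005,0.015,1],[0,-0.0036,-0.1,-0.047,-0.005,0.015,1],[0,-0.0036,-0.1,-0.047,-0.005,0.015,1]]
  ]
}}

```text
time_s: 9.1
eef_pos: [0.6122, 0.1995, 0.0339]
eef_rot: [-0.004, -0.076, 0.997, -0.0]
wrist_force: [-0.9, -0.8, -0.2]
opening: 1.001
grasp_force: 0.0
```

>>> {"fn": "carry_out", "kwargs": {
  "plan": [
    [[0,0,-0.01,0,0,0,1],[0,0,-0.02,0,0,0,1],[0,0,-0.03,0,0,0,1],[0,0,-0.038,0,0,0,1],[0,0,-0.038,0,0,0,1]]
  ]
}}

```text
time_s: 9.52
eef_pos: [0.6151, 0.1994, -0.0005]
eef_rot: [-0.001, -0.076, 0.997, -0.0]
wrist_force: [-0.9, -0.2, 0.1]
opening: 0.996
grasp_force: 0.0
```

>>> {"fn": "carry_out", "kwargs": {
  "plan": [
    [[0,0,0,0,0,0,0.5],[0,0,0,0,0,0,0.5],[0,0,0,0,0,0,0.5],[0,0,0,0,0,0,0.5],[0,0,0,0,0,0,0.5]]
  ]
}}

```text
time_s: 9.93
eef_pos: [0.6172, 0.1998, 0.0024]
eef_rot: [0.001, -0.076, 0.997, 0.0]
wrist_force: [-0.7, -0.2, 4.6]
opening: 0.731
grasp_force: 67.1
```

```bash
python3 - <<'E'
from h import *
o=get_obs();print(o["time_s"],o["eef_pos"],o["opening"],o["grasp_force"],o["wrist_force"]);print(togo(o,np.r_[.6157,.2015,0],down(98.8)))
E
```

```text
9.9333 [0.61716744 0.19978928 0.00239719] 0.7312474731449732 67.08747982978821 [-0.74118997 -0.18857224  4.63752372]
(array([-0.0015,  0.0017, -0.0024]), array([-0.0003,  0.0029,  0.0013]))
```

>>> {"fn": "carry_out", "kwargs": {
  "plan": [
    [[0,0,0.015,0,0,0,0.5],[0,0,0.05,0,0,0,0.5],[0,0,0.09,0,0,0,0.5],[0,0,0.13,0,0,0,0.5],[0,0,0.17,0,0,0,0.5]]
  ]
}}

```text
time_s: 10.35
eef_pos: [0.6154, 0.1996, 0.1735]
eef_rot: [-0.0, -0.076, 0.997, -0.0]
wrist_force: [1.1, 0.2, -2.1]
opening: 0.729
grasp_force: 66.5
```

>>> {"fn": "carry_out", "kwargs": {
  "plan": [
    [[-0.002,-0.02,0.005,0,0,-0.003,0.5],[-0.005,-0.05,0.01,0,0,-0.006,0.5],[-0.008,-0.082,0.01,0,0,-0.01,0.5],[-0.01,-0.114,0.01,0,0,-0.015,0.5],[-0.012,-0.146,0.01,0,0,-0.02,0.5]]
  ]
}}

```text
time_s: 10.77
eef_pos: [0.6036, 0.0526, 0.1823]
eef_rot: [0.001, -0.066, 0.998, -0.0]
wrist_force: [0.4, -0.2, -1.7]
opening: 0.723
grasp_force: 66.5
```

>>> {"fn": "carry_out", "kwargs": {
  "plan": [
    [[-0.002,-0.032,0,0,0,-0.003,0.5],[-0.005,-0.064,0,0,0,-0.006,0.5],[-0.008,-0.096,0,0,0,-0.01,0.5],[-0.01,-0.126,0,0,0,-0.01,0.5],[-0.0125,-0.145,0,0,0,-0.01,0.5]]
  ]
}}

```text
time_s: 11.18
eef_pos: [0.5911, -0.0943, 0.1821]
eef_rot: [0.0, -0.06, 0.998, -0.001]
wrist_force: [-0.1, -0.5, -1.3]
opening: 0.728
grasp_force: 66.5
```

>>> {"fn": "carry_out", "kwargs": {
  "plan": [
    [[0,0,0,0,0,0,0.5],[0,0,0,0,0,0,0.5],[0,0,0,0,0,0,0.5],[0,0,0,0,0,0,0.5],[0,0,0,0,0,0,0.5]]
  ]
}}

```text
time_s: 11.6
eef_pos: [0.5918, -0.0901, 0.1814]
eef_rot: [0.0, -0.062, 0.998, 0.0]
wrist_force: [-0.3, 0.7, -0.8]
opening: 0.729
grasp_force: 66.5
```

```bash
python3 - <<'E'
from h import *
o=get_obs();print(o["time_s"],o["eef_pos"],o["opening"],o["grasp_force"],o["wrist_force"])
c=camera("wrist");P=pts(c);save(c,"w4");np.savez("w4.npz",P=P,**c);z=P[...,2]
print(np.histogram(z[(c["z_map"]>.05)],bins=np.arange(.07,.27,.01)))
R=rot(o).as_matrix();print(R.round(3).tolist())
E
```

```text
11.6 [ 0.59176274 -0.09009699  0.18138325] 0.7288120683052384 66.51406288146973 [-0.31352229  0.70065709 -0.829772  ]
(array([ 6084, 48090,  6121, 11163,  7689,  5336,   750,     0,     0,
           0,    71, 33225, 10025,  1717,  2019,  1917,  6422, 12937,
       12210]), array([0.07, 0.08, 0.09, 0.1 , 0.11, 0.12, 0.13, 0.14, 0.15, 0.16, 0.17,
       0.18, 0.19, 0.2 , 0.21, 0.22, 0.23, 0.24, 0.25, 0.26]))
[[-0.992, -0.124, 0.001], [-0.124, 0.992, 0.0], [-0.001, 0.0, -1.0]]
```

View pics/w4.png

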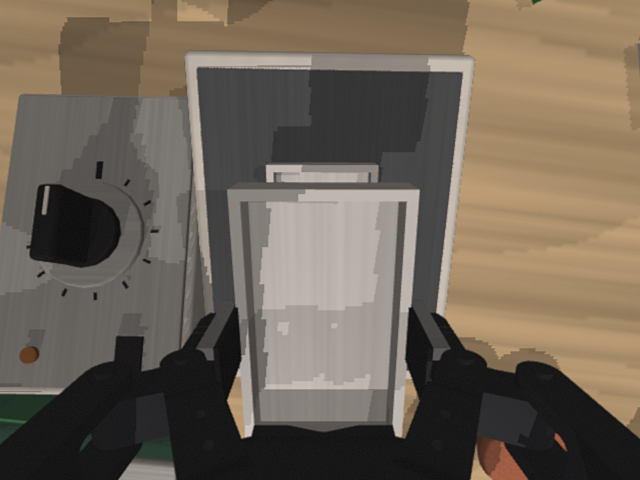

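The view shows the held tray over the base tray. Its front rim is at about row 193 and the base tray's front rim at about row 168. I'll measure the offset between them.

```bash
cat >> h.py <<'E'
def front(P,g,zr,near,yawdeg):
    """front-edge midpoint x', lateral centre y', in axes turned by yaw about 'near'; and measured edge yaw"""
    t=np.radians(yawdeg);A=np.array([[np.cos(t),-np.sin(t)],[np.sin(t),np.cos(t)]])
    L=(P[...,:2]-near)@A;z=P[...,2];gi=g.astype(int)
    m=(z>zr[0])&(z<zr[1])&(abs(L[...,0])<.075)&(abs(L[...,1])<.05)&(gi.max(-1)-gi.min(-1)<40)&(gi.min(-1)>80)
    q=L[m];x0=np.percentile(q[:,0],.5);f=q[q[:,0]<x0+.004]
    # bin outer front edge
    b=np.array([[q[(abs(q[:,1]-y)<.0015)][:,0].min(),y] for y in np.arange(-.024,.025,.003)])
    sl=np.polyfit(b[:,1],b[:,0],1)
    return dict(front=np.median(b[:,0]).round(4),lat=((f[:,1].min()+f[:,1].max())/2).round(4),width=np.ptp(f[:,1]).round(4),dyaw=-np.degrees(np.arctan(sl[0])).round(2),n=len(q),zmax=q.shape and z[m].max())
E
python3 - <<'E'
from h import *
d=np.load("w4.npz");P,g=d["P"],d["pixels"]
near=np.array([.5919,-.0909])
print("held",front(P,g,(.188,.215),near,7.0));print("base",front(P,g,(.097,.112),near,7.0))
t=camera("top");P=pts(t);h=tray(P,t["pixels"],(325,160,390,260),(.185,.21));print("top held",*h)
v,u=np.where((P[...,2]>.185)&(P[...,2]<.205));print(len(v))
E
```

```text
held {'front': np.float64(-0.0559), 'lat': np.float64(0.0005), 'width': np.float64(0.0643), 'dyaw': np.float64(0.03), 'n': 7954, 'zmax': np.float64(0.21484095374865608)}
base {'front': np.float64(-0.0555), 'lat': np.float64(-0.0003), 'width': np.float64(0.0636), 'dyaw': np.float64(-0.12), 'n': 1009, 'zmax': np.float64(0.10517421826240966)}
top held [ 0.5552 -0.1151] -36.63 [30.  54.8] 0.1998 96
1096
```

>>> {"fn": "carry_out", "kwargs": {
  "plan": [
    [[0,-0.0007,-0.015,0,0,0,0.5],[0,-0.0007,-0.035,0,0,0,0.5],[0,-0.0007,-0.055,0,0,0,0.5],[0,-0.0007,-0.068,0,0,0,0.5],[0,-0.0007,-0.071,0,0,0,0.5]]
  ]
}}

```text
time_s: 12.12
eef_pos: [0.5899, -0.0909, 0.1073]
eef_rot: [-0.002, -0.061, 0.998, 0.001]
wrist_force: [-0.0, 0.2, -2.9]
opening: 0.732
grasp_force: 66.5
```

>>> {"fn": "carry_out", "kwargs": {
  "plan": [
    [[0,0,0,0,0,0,0.5],[0,0,-0.001,0,0,0,0.5],[0,0,-0.002,0,0,0,0.5],[0,0,-0.003,0,0,0,0.5],[0,0,-0.003,0,0,0,0.5]]
  ]
}}

```text
time_s: 12.53
eef_pos: [0.5922, -0.0922, 0.108]
eef_rot: [0.001, -0.061, 0.998, -0.0]
wrist_force: [-0.4, -0.1, -1.4]
opening: 0.728
grasp_force: 66.5
```

```bash
python3 - <<'E'
from h import *
o=get_obs();print(o["time_s"],o["eef_pos"],o["opening"],o["grasp_force"],o["wrist_force"])
c=camera("wrist");P=pts(c);near=np.array([.5919,-.0909]);g=c["pixels"]
z=P[...,2];m=(z>.1)&(z<.14)&(np.hypot(P[...,0]-.537,P[...,1]+.098)<.02)&(g.min(-1)>80);print(np.percentile(z[m],[50,90,98]))
print("held",front(P,g,(.117,.13),near,7.0))
E
```

```text
12.5333 [ 0.59221268 -0.09218248  0.10803504] 0.7279139042922673 66.47357225418091 [-0.35693762 -0.14938697 -1.39193752]
[0.11007301 0.12377429 0.1244419 ]
held {'front': np.float64(-0.0557), 'lat': np.float64(-0.0016), 'width': np.float64(0.0641), 'dyaw': np.float64(-0.01), 'n': 9043, 'zmax': np.float64(0.12938516739326322)}
```

>>> {"fn": "carry_out", "kwargs": {
  "plan": [
    [[0,0.0012,0,0,0,0,0.5],[0,0.0012,-0.0005,0,0,0,0.5],[0,0.0012,-0.001,0,0,0,0.5],[0,0.0012,-0.0015,0,0,0,0.5],[0,0.0012,-0.0015,0,0,0,0.5]]
  ]
}}

```text
time_s: 13.0
eef_pos: [0.5917, -0.0908, 0.1056]
eef_rot: [0.0, -0.061, 0.998, -0.0]
wrist_force: [0.7, 0.2, -2.0]
opening: 0.733
grasp_force: 66.5
```

```bash
python3 - <<'E'
from h import *
o=get_obs();print(o["time_s"],o["eef_pos"],o["wrist_force"])
c=camera("wrist");P=pts(c);near=np.array([.5919,-.0909]);g=c["pixels"]
print("held",front(P,g,(.117,.13),near,7.0))
E
```

```text
13.0 [ 0.59165246 -0.09079129  0.10563265] [ 0.66646571  0.16054625 -2.04340303]
held {'front': np.float64(-0.056), 'lat': np.float64(-0.0001), 'width': np.float64(0.0644), 'dyaw': np.float64(-0.06), 'n': 8414, 'zmax': np.float64(0.1299684801819596)}
```

>>> {"fn": "carry_out", "kwargs": {
  "plan": [
    [[0,0,-0.0004,0,0,0,0.5],[0,0,-0.0008,0,0,0,0.5],[0,0,-0.0012,0,0,0,0.5],[0,0,-0.0012,0,0,0,0.5],[0,0,-0.0012,0,0,0,0.5]]
  ]
}}

```text
time_s: 13.47
eef_pos: [0.5918, -0.0909, 0.1054]
eef_rot: [0.0, -0.061, 0.998, -0.0]
wrist_force: [-3.6, 0.8, 5.1]
opening: 0.73
grasp_force: 67.3
```

```bash
python3 - <<'E'
from h import *
o=get_obs();print(o["eef_pos"],o["wrist_force"])
E
```

```text
[ 0.59179874 -0.09086803  0.10536562] [-3.55789874  0.82910819  5.0516008 ]
```

>>> {"fn": "carry_out", "kwargs": {
  "plan": [
    [[0,0,0,0,0,0,1],[0,0,0,0,0,0,1],[0,0,0,0,0,0,1],[0,0,0,0,0,0,1],[0,0,0.01,0,0,0,1]]
  ]
}}

```text
time_s: 13.88
eef_pos: [0.5903, -0.0904, 0.1127]
eef_rot: [-0.001, -0.061, 0.998, 0.001]
wrist_force: [-0.2, -0.5, 0.1]
opening: 1.002
grasp_force: 0.0
```

>>> {"fn": "carry_out", "kwargs": {
  "plan": [
    [[0,0,0.02,0,0,0,1],[0,0,0.05,0,0,0,1],[0,0,0.08,0,0,0,1],[0,0,0.1,0,0,0,1],[0,0,0.1,0,0,0,1]]
  ]
}}

```text
time_s: 14.3
eef_pos: [0.5948, -0.0918, 0.2213]
eef_rot: [0.005, -0.061, 0.998, -0.002]
wrist_force: [2.2, -0.5, -0.6]
opening: 0.999
grasp_force: 0.0
```

```bash
python3 - <<'E'
from h import *
o=get_obs();print(o["time_s"],o["eef_pos"],o["wrist_force"])
c=camera("wrist");P=pts(c);near=np.array([.5919,-.0909]);g=c["pixels"]
print("upper",front(P,g,(.115,.13),near,7.0));print("base",front(P,g,(.097,.107),near,7.0))
c,t=wtray((.115,.13),near);print(t)
t=camera("top");print(*tray(pts(t),t["pixels"],(325,170,390,250),(.114,.13)))
E
```

```text
14.3 [ 0.59479412 -0.09183511  0.22134962] [ 2.21131084 -0.53208955 -0.56584928]
upper {'front': np.float64(-0.0558), 'lat': np.float64(-0.0005), 'width': np.float64(0.0639), 'dyaw': np.float64(-0.05), 'n': 3396, 'zmax': np.float64(0.12298227723357105)}
base {'front': np.float64(-0.0558), 'lat': np.float64(-0.0007), 'width': np.float64(0.0594), 'dyaw': np.float64(0.01), 'n': 6905, 'zmax': np.float64(0.10699988668640625)}
(array([ 0.5913, -0.0914], dtype=float32), 6.97, array([110.5,  64.2]), np.int64(3563), np.float64(0.12071771113624338))
[ 0.5763 -0.1209] 6.04 [66.   6.4] 0.1258 63
```

>>> {"fn": "carry_out", "kwargs": {
  "plan": [
    [[-0.01,0.015,0,0,0,-0.08,1],[-0.02,0.035,0,0,0,-0.17,1],[-0.03,0.055,0,0,0,-0.25,1],[-0.042,0.075,0,0,0,-0.33,1],[-0.0535,0.095,0,0,0,-0.415,1]]
  ]
}}

```text
time_s: 14.87
eef_pos: [0.5365, 0.0052, 0.2126]
eef_rot: [-0.001, 0.148, 0.989, -0.0]
wrist_force: [0.3, 0.9, -0.6]
opening: 1.002
grasp_force: 0.0
```

>>> {"fn": "carry_out", "kwargs": {
  "plan": [
    [[-0.01,0.019,0,0,0,-0.083,1],[-0.02,0.038,0,0,0,-0.166,1],[-0.03,0.057,0,0,0,-0.25,1],[-0.042,0.076,0,0,0,-0.33,1],[-0.0535,0.095,0,0,0,-0.415,1]]
  ]
}}

```text
time_s: 15.28
eef_pos: [0.4829, 0.1, 0.2128]
eef_rot: [-0.001, 0.348, 0.937, -0.001]
wrist_force: [-0.0, 1.1, -0.2]
opening: 1.0
grasp_force: 0.0
```

>>> {"fn": "carry_out", "kwargs": {
  "plan": [
    [[-0.01,0.019,-0.02,0,0,-0.083,1],[-0.02,0.038,-0.04,0,0,-0.166,1],[-0.03,0.057,-0.05,0,0,-0.25,1],[-0.042,0.076,-0.065,0,0,-0.33,1],[-0.0535,0.095,-0.075,0,0,-0.415,1]]
  ]
}}

```text
time_s: 15.7
eef_pos: [0.4287, 0.1946, 0.1368]
eef_rot: [-0.001, 0.534, 0.845, -0.002]
wrist_force: [-0.0, -0.7, -0.8]
opening: 0.996
grasp_force: 0.0
```

>>> {"fn": "carry_out", "kwargs": {
  "plan": [
    [[0,0,0,0,0,0,1],[0,0,0,0,0,0,1],[0,0,0,0,0,0,1],[0,0,0,0,0,0,1],[0,0,0,0,0,0,1]]
  ]
}}

```text
time_s: 16.12
eef_pos: [0.432, 0.1935, 0.14]
eef_rot: [0.001, 0.533, 0.846, -0.0]
wrist_force: [0.1, 0.0, -0.2]
opening: 0.998
grasp_force: 0.0
```

```bash
python3 - <<'E'
from h import *
o=get_obs();print(o["time_s"],o["q"],o["eef_pos"])
c,t=wtray((.012,.03));save(c,"w5");print(t)
print(togo(o,np.r_[t[0],.0],down(t[1]+90)))
E
```

```text
16.1167 [ 1.70415846e-01  5.96653097e-02  1.94056629e+00 -1.15044093e-03
  1.14044210e+00 -2.76674596e-01] [0.43204366 0.19354138 0.13996797]
(array([0.4306, 0.1945], dtype=float32), -64.52, array([ 64.2, 110.1]), np.int64(2735), np.float64(0.017801287098236918))
(array([-0.0014,  0.001 , -0.14  ]), array([ 0.0009,  0.0011, -0.0029]))
```

>>> {"fn": "carry_out", "kwargs": {
  "plan": [
    [[-0.0014,0.001,-0.03,0,0,-0.003,1],[-0.0014,0.001,-0.06,0,0,-0.003,1],[-0.0014,0.001,-0.08,0,0,-0.003,1],[-0.0014,0.001,-0.1,0,0,-0.003,1],[-0.0014,0.001,-0.1,0,0,-0.003,1]]
  ]
}}

```text
time_s: 16.58
eef_pos: [0.4273, 0.1941, 0.0364]
eef_rot: [-0.002, 0.534, 0.846, -0.002]
wrist_force: [-1.4, -0.4, -0.1]
opening: 0.999
grasp_force: 0.0
```

>>> {"fn": "carry_out", "kwargs": {
  "plan": [
    [[0,0,-0.01,0,0,0,1],[0,0,-0.02,0,0,0,1],[0,0,-0.03,0,0,0,1],[0,0,-0.039,0,0,0,1],[0,0,-0.039,0,0,0,1]]
  ]
}}

```text
time_s: 17.0
eef_pos: [0.4288, 0.1949, -0.0009]
eef_rot: [-0.001, 0.534, 0.846, -0.001]
wrist_force: [-1.0, -0.7, -1.0]
opening: 1.003
grasp_force: 0.0
```

>>> {"fn": "carry_out", "kwargs": {
  "plan": [
    [[0,0,0,0,0,0,1],[0,0,0,0,0,0,0.5],[0,0,0,0,0,0,0.5],[0,0,0,0,0,0,0.5],[0,0,0,0,0,0,0.5]]
  ]
}}

```text
time_s: 17.42
eef_pos: [0.4308, 0.1954, 0.0017]
eef_rot: [0.001, 0.534, 0.846, 0.0]
wrist_force: [-0.9, 0.1, 5.5]
opening: 0.728
grasp_force: 66.3
```

>>> {"fn": "carry_out", "kwargs": {
  "plan": [
    [[0,0,0.01,0,0,0,0.5],[0,0,0.03,0,0,0,0.5],[0,0,0.06,0,0,0,0.5],[0,0,0.08,0,0,0,0.5],[0,0,0.09,0,0,0,0.5]]
  ]
}}

```text
time_s: 17.83
eef_pos: [0.4315, 0.1956, 0.0939]
eef_rot: [0.002, 0.533, 0.846, 0.001]
wrist_force: [0.5, 0.1, -2.1]
opening: 0.729
grasp_force: 66.7
```

```bash
python3 - <<'E'
from h import *
o=get_obs();print(o["time_s"],o["eef_pos"],o["opening"],o["grasp_force"],o["wrist_force"])
print(togo(o,np.r_[.5916,-.0911,.205],down(97.0)))
E
```

```text
17.8333 [0.43146408 0.19557354 0.09391548] 0.7289949646793769 66.67705535888672 [ 0.48384455  0.14990489 -2.12231063]
(array([ 0.1601, -0.2867,  0.1111]), array([-0.003 ,  0.0042,  1.2476]))
```

>>> {"fn": "carry_out", "kwargs": {
  "plan": [
    [[0,0,0.025,0,0,0.06,0.5],[0,0,0.05,0,0,0.14,0.5],[0,0,0.08,0,0,0.23,0.5],[0,0,0.1,0,0,0.32,0.5],[0,0,0.111,0,0,0.416,0.5]]
  ]
}}

```text
time_s: 18.25
eef_pos: [0.4308, 0.1954, 0.2045]
eef_rot: [0.002, 0.345, 0.938, 0.001]
wrist_force: [0.9, 0.5, -2.3]
opening: 0.728
grasp_force: 66.7
```

>>> {"fn": "carry_out", "kwargs": {
  "plan": [
    [[0.012,-0.022,0,0,0,0.083,0.5],[0.027,-0.05,0,0,0,0.166,0.5],[0.044,-0.08,0,0,0,0.25,0.5],[0.062,-0.111,0,0,0,0.333,0.5],[0.08,-0.143,0,0,0,0.416,0.5]]
  ]
}}

```text
time_s: 18.67
eef_pos: [0.5098, 0.0511, 0.2014]
eef_rot: [0.0, 0.144, 0.99, -0.0]
wrist_force: [1.3, 0.9, -1.9]
opening: 0.728
grasp_force: 66.6
```

>>> {"fn": "carry_out", "kwargs": {
  "plan": [
    [[0.018,-0.032,0,0,0,0.09,0.5],[0.036,-0.064,0,0,0,0.18,0.5],[0.053,-0.095,0,0,0,0.27,0.5],[0.068,-0.122,0,0,0,0.36,0.5],[0.08,-0.1435,0,0,0,0.416,0.5]]
  ]
}}

```text
time_s: 19.08
eef_pos: [0.5902, -0.0937, 0.201]
eef_rot: [0.0, -0.063, 0.998, -0.0]
wrist_force: [0.2, -0.6, -2.3]
opening: 0.729
grasp_force: 66.6
```

>>> {"fn": "carry_out", "kwargs": {
  "plan": [
    [[0,0,0,0,0,0,0.5],[0,0,0,0,0,0,0.5],[0,0,0,0,0,0,0.5],[0,0,0,0,0,0,0.5],[0,0,0,0,0,0,0.5]]
  ]
}}

```text
time_s: 19.5
eef_pos: [0.5893, -0.0901, 0.2015]
eef_rot: [0.0, -0.062, 0.998, 0.0]
wrist_force: [0.5, 0.6, -2.2]
opening: 0.73
grasp_force: 66.7
```

```bash
cat >> h.py <<'E'
def cmp(held,low=(.115,.125)):
    o=get_obs();print(o["time_s"],o["eef_pos"],o["grasp_force"],o["wrist_force"])
    c=camera("wrist");P=pts(c);g=c["pixels"];near=np.array([.5916,-.0911])
    for n,zr in(("held",held),("low",low)):
        try: print(n,front(P,g,zr,near,7.0))
        except Exception as e: print(n,e)
E
python3 - <<'E'
from h import *
cmp((.21,.235))
o=get_obs();print(togo(o,np.r_[.5916,-.0911,.1235],down(97.0)))
E
```

```text
19.5 [ 0.58932388 -0.09007647  0.20152764] 66.68228030204773 [ 0.52395895  0.59215217 -2.15618619]
held {'front': np.float64(-0.0576), 'lat': np.float64(0.0009), 'width': np.float64(0.0641), 'dyaw': np.float64(0.04), 'n': 7680, 'zmax': np.float64(0.23339221582161918)}
low {'front': np.float64(-0.0555), 'lat': np.float64(-0.0), 'width': np.float64(0.0637), 'dyaw': np.float64(0.03), 'n': 936, 'zmax': np.float64(0.12288227294220092)}
(array([ 0.0021, -0.0009, -0.0782]), array([-0.0001,  0.0008, -0.0013]))
```

>>> {"fn": "carry_out", "kwargs": {
  "plan": [
    [[0.0022,-0.0006,-0.015,0,0,0,0.5],[0.0022,-0.0006,-0.035,0,0,0,0.5],[0.0022,-0.0006,-0.055,0,0,0,0.5],[0.0022,-0.0006,-0.069,0,0,0,0.5],[0.0022,-0.0006,-0.074,0,0,0,0.5]]
  ]
}}

```text
time_s: 19.97
eef_pos: [0.5903, -0.0906, 0.125]
eef_rot: [-0.001, -0.062, 0.998, 0.001]
wrist_force: [-0.6, 0.2, -2.7]
opening: 0.727
grasp_force: 66.6
```

>>> {"fn": "carry_out", "kwargs": {
  "plan": [
    [[0,0,0,0,0,0,0.5],[0,0,0,0,0,0,0.5],[0,0,0,0,0,0,0.5],[0,0,0,0,0,0,0.5],[0,0,0,0,0,0,0.5]]
  ]
}}

```text
time_s: 20.38
eef_pos: [0.5927, -0.0921, 0.1288]
eef_rot: [0.001, -0.061, 0.998, -0.0]
wrist_force: [-0.9, 0.2, -2.3]
opening: 0.73
grasp_force: 66.6
```

```bash
python3 -c "
from h import *
cmp((.135,.155))"
```

```text
20.3833 [ 0.59273442 -0.09213618  0.12879249] 66.62343978881836 [-0.91123343  0.20576877 -2.26487602]
held {'front': np.float64(-0.0546), 'lat': np.float64(-0.0014), 'width': np.float64(0.0642), 'dyaw': np.float64(0.06), 'n': 9890, 'zmax': np.float64(0.14937143351049093)}
low {'front': np.float64(-0.0555), 'lat': np.float64(-0.0001), 'width': np.float64(0.0636), 'dyaw': np.float64(0.0), 'n': 998, 'zmax': np.float64(0.12310014615051787)}
```

>>> {"fn": "carry_out", "kwargs": {
  "plan": [
    [[-0.0009,0.0012,-0.001,0,0,0,0.5],[-0.0009,0.0012,-0.002,0,0,0,0.5],[-0.0009,0.0012,-0.003,0,0,0,0.5],[-0.0009,0.0012,-0.004,0,0,0,0.5],[-0.0009,0.0012,-0.004,0,0,0,0.5]]
  ]
}}

```text
time_s: 20.85
eef_pos: [0.5909, -0.0907, 0.1232]
eef_rot: [0.0, -0.061, 0.998, 0.0]
wrist_force: [0.0, -0.1, -2.5]
opening: 0.728
grasp_force: 66.6
```

```bash
python3 -c "
from h import *
cmp((.135,.155))"
```

```text
20.85 [ 0.5909238  -0.09068491  0.12319755] 66.63082122802734 [ 0.03835731 -0.08583405 -2.51362688]
held {'front': np.float64(-0.0561), 'lat': np.float64(0.0003), 'width': np.float64(0.0643), 'dyaw': np.float64(-0.04), 'n': 8431, 'zmax': np.float64(0.14412179721391505)}
low {'front': np.float64(-0.0562), 'lat': np.float64(0.0001), 'width': np.float64(0.0639), 'dyaw': np.float64(0.12), 'n': 10014, 'zmax': np.float64(0.12499984570039754)}
```

Aligned to within about 0.5 mm. I'll make gentle contact now.

>>> {"fn": "carry_out", "kwargs": {
  "plan": [
    [[0,0,-0.0004,0,0,0,0.5],[0,0,-0.0008,0,0,0,0.5],[0,0,-0.001,0,0,0,0.5],[0,0,-0.001,0,0,0,0.5],[0,0,-0.001,0,0,0,0.5]]
  ]
}}

```text
time_s: 21.32
eef_pos: [0.5912, -0.0908, 0.1228]
eef_rot: [0.001, -0.061, 0.998, -0.0]
wrist_force: [-1.8, 0.1, 0.4]
opening: 0.73
grasp_force: 66.8
```

```bash
python3 -c "
from h import *
cmp((.135,.155))"
```

```text
21.3167 [ 0.59120985 -0.09076999  0.1228016 ] 66.84554100036621 [-1.83918412  0.13370534  0.44045912]
held {'front': np.float64(-0.0559), 'lat': np.float64(0.0004), 'width': np.float64(0.0644), 'dyaw': np.float64(0.03), 'n': 8281, 'zmax': np.float64(0.142927111749986)}
low {'front': np.float64(-0.0559), 'lat': np.float64(-0.0), 'width': np.float64(0.0636), 'dyaw': np.float64(-0.02), 'n': 18398, 'zmax': np.float64(0.12499973567666661)}
```

>>> {"fn": "carry_out", "kwargs": {
  "plan": [
    [[0,0,-0.0005,0,0,0,0.5],[0,0,-0.0005,0,0,0,0.5],[0,0,-0.0005,0,0,0,0.5],[0,0,-0.0005,0,0,0,0.5],[0,0,-0.0005,0,0,0,1]]
  ]
}}

```text
time_s: 21.78
eef_pos: [0.5915, -0.0908, 0.1223]
eef_rot: [0.001, -0.061, 0.998, -0.0]
wrist_force: [-0.0, 0.7, -0.7]
opening: 0.848
grasp_force: 0.0
```

>>> {"fn": "carry_out", "kwargs": {
  "plan": [
    [[0,0,0,0,0,0,1],[0,0,0,0,0,0,1],[0,0,0,0,0,0,1],[0,0,0,0,0,0,1],[0,0,0.01,0,0,0,1]]
  ]
}}

```text
time_s: 22.2
eef_pos: [0.5897, -0.0902, 0.1302]
eef_rot: [-0.001, -0.061, 0.998, 0.001]
wrist_force: [-0.5, -0.1, 0.2]
opening: 1.002
grasp_force: 0.0
```

>>> {"fn": "carry_out", "kwargs": {
  "plan": [
    [[0,0,0.02,0,0,0,1],[0,0,0.05,0,0,0,1],[0,0,0.08,0,0,0,1],[0,0,0.11,0,0,0,1],[0,0,0.12,0,0,0,1]]
  ]
}}

```text
time_s: 22.62
eef_pos: [0.5934, -0.0914, 0.2584]
eef_rot: [0.004, -0.061, 0.998, -0.002]
wrist_force: [0.7, 0.1, 0.4]
opening: 1.001
grasp_force: 0.0
```

>>> {"fn": "carry_out", "kwargs": {
  "plan": [
    [[0,0,0,0,0,0,1],[0,0,0,0,0,0,1],[0,0,0,0,0,0,1],[0,0,0,0,0,0,1],[0,0,0,0,0,0,1]]
  ]
}}

```text
time_s: 23.03
eef_pos: [0.5903, -0.0905, 0.25]
eef_rot: [-0.001, -0.061, 0.998, 0.001]
wrist_force: [0.2, 0.2, -0.2]
opening: 0.999
grasp_force: 0.0
```

```bash
python3 - <<'E'
from h import *
cmp((.133,.15),(.114,.1235))
c=camera("wrist");save(c,"w6");P=pts(c);g=c["pixels"]
print("base",front(P,g,(.097,.1055),np.array([.5916,-.0911]),7.0))
h=(P-D)@W;u=(P-D)@U;v=(P-D)@V
k=(h>.036)&(h<.056)&(np.hypot(u,v)<.04);print("bar",rect(np.c_[u[k],v[k]]),k.sum())
E
```

```text
23.0333 [ 0.59026059 -0.09045184  0.25003655] 0.0 [ 0.20847758  0.21691477 -0.22627714]
held {'front': np.float64(-0.0558), 'lat': np.float64(-0.0001), 'width': np.float64(0.0637), 'dyaw': np.float64(-0.0), 'n': 3130, 'zmax': np.float64(0.14115076947020122)}
low {'front': np.float64(-0.0557), 'lat': np.float64(0.003), 'width': np.float64(0.0531), 'dyaw': np.float64(10.43), 'n': 279, 'zmax': np.float64(0.12349912040193073)}Traceback (most recent call last):
  File "<stdin>", line 4, in <module>
  File "h.py", line 49, in front
    b=np.array([[q[(abs(q[:,1]-y)<.0015)][:,0].min(),y] for y in np.arange(-.024,.025,.003)])
                 ~~~~~~~~~~~~~~~~~~~~~~~~~~~~~~~~~^^
    return umr_minimum(a, axis, None, out, keepdims, initial, where)
ValueError: zero-size array to reduction operation minimum which has no identity
```

View pics/w6.png

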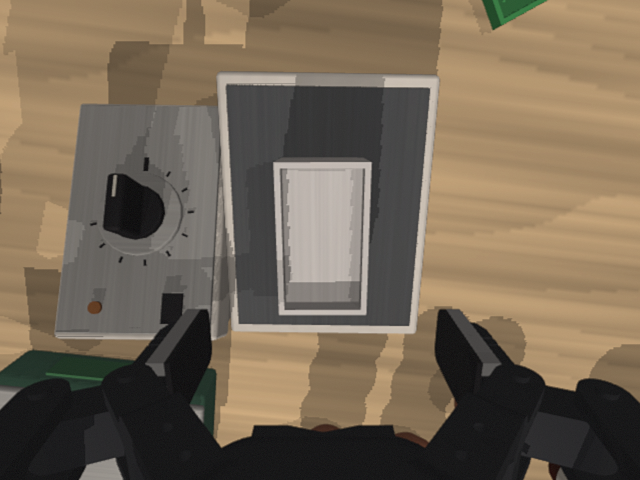

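The picture shows the three trays stacked straight at (322,238), the dial still off, and the gripper clear of everything.

```bash
python3 -c "
from bench import hand_in
print(hand_in())"
```

```text
the job is handed in; nothing more can be done
None
```

I turned the dial anticlockwise to its stop (off) first, then set both loose trays gently on the base tray in one straight stack, aligned to within about 1 mm; the job is handed in at about 23 s, but the hand-in returned no verdict.

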